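# Ratchet the make-up mirror's clamp nut snug

## Robot

A 6-joint arm with a two-finger parallel gripper is mounted at the origin on the work surface. World frame = base frame: x ahead of the robot, y to its left, z up, the work surface at z = 0. Lengths are in m, angles in degrees, forces in N, time in s.
With the tool pointing down it reaches from about 0.325 to 0.85 m from the base axis. Payload 15.5 kg.
Tool frame: the origin (TCP) lies on the centre line of the jaws, within the pads' length; the fingertips stand nose_length ahead of it and the grasp point (between the pads) is the TCP (nose_length is the distance from the TCP to the fingertips, in m); z points along the fingers, y is the line along which they close (so a half turn about z gives the same grasp; the last joint's range is limited). The gripper opens to 91 mm and grips with 3 to 60 N. Pads are 32 mm wide; open, the fingers measure 118 mm over their backs; the gripper's body (76 mm by 178 mm) begins 60 mm behind the grasp point.
Start: joints at [-76.633, 28.281, 77.091, -0, 74.628, -5.472], TCP at [0.202, -0.592, 0.233] pointing down, gripper open.
Joint ranges: [-166.48, 166.48], [-47.26, 123.95], [12.59, 153.08], [-70.14, 250.14], [6.76, 159.57], [-176.63, 176.63]. Speed limits (degrees/s): [108.29, 108.29, 147.25, 172.46, 172.46, 172.46].

## Interface

Orientations are given as [roll, pitch, yaw] about the fixed x, y, z axes, in that order (R = Rz(yaw) Ry(pitch) Rx(roll)).
In Python, from station import * gives the robot as it stands. The module is installed in compiled form; this text tells all that it offers.
- The arm moves only by the tool jog_arm, never from a script. Its argument "steps" is a list of rows, each a list of 4 numbers: the shift along the tool's x, y, z in mm, then the turn about the tool's z in rad. In form: [[tx, ty, tz, turn], ...]. A call has 1 to 12 rows; each row is the pose to reach, as a shift and turn from the pose commanded when the call began, along the tool's axes at that moment; what a row does not reach only later rows make up. A row lasts 1/10 s, in which the tool goes at most 50 mm and 8.59 degrees, less where a joint would pass 70% of its speed; a pose out of reach is approached as far as the arm can. A call with a gripper value outside its range is refused whole. "claw" is the closure, from -1 (fully open) to 1 (shut), set as the call begins (left out, the last holds). The fingers move at their own pace and stop on an object; "squeeze" is the grip in N (left out, the last holds). Time passes only in rows, so rows that repeat a pose let the fingers close. It gives the time, the measured TCP pose, the force, the opening and the grip force at its end, in the units of the state.
- sense(): the state, without advancing time (a new reading comes with each control period).
- capture(name): name is "scene" or "top" or "wrist"; returns (picture, depth): 480x640x3 uint8, red, green, blue; 480x640 float32, m along the optical axis (not along the pixel's ray), 0 where there is no reading.
- camera_model(name): a dict with "K" (3x3 intrinsics, pixels), "R" (3x3) and "t" (3): a world point X has camera coordinates R X + t; the wrist camera has in their place "mount" (4x4, takes a point from camera to tool coordinates, whose origin is the TCP and whose axes are the flange's). Camera axes: x right, y down, z forward; pixel columns grow to the right and rows downward; lengths in m; the calibration is good to about 2 mm. The wrist camera is an equidistant fisheye: a pixel r from the principal point sees the ray r / f radians off the axis. A picture is of the moment at which its call begins: read the wrist's pose just before it. camera_model takes no time and is no camera call.
- finish_job(): hands the job in; it is judged then, once.
The state is a dict: "t": time; "joint_pos": joint angles; "qd": joint speeds; "joint_efforts": joint torques, N m; "ee_pos": TCP position; "orientation": TCP orientation; "ft_force": force on the tool from outside, world axes, zero at the start; "moment": the same for the moment, N m; "gripper_width": finger opening in m; "gripper_force": force on a finger pad.
Only numpy, scipy, OpenCV 4.12 (cv2) and the standard library are available. Lean on these libraries where they do the work, as an engineer would, in place of code of your own. Each camera call takes 0.05 s, during which the arm holds its last target. There are 200 camera calls.

## Task

Tighten the make-up mirror's clamp: set the ring head of the ratchet wrench over the ribbed brass nut and swing the handle back and forth in the opening of the stand's wall (clockwise seen from above drives, the other way slips) until the nut goes firm, about 0.8 N m of turning effort, without over-tightening it. Turn the nut with the wrench only, never with bare fingers. Then lift the wrench off, lay it flat on the beige shell tray and let go, leaving the perfume, earring box and brush where they are.

Things in the scene. Friction and masses are not known exactly. Their poses are not given: they have to be found in the camera images.
- wrench_head (a point): Ratchet wrench (160 g): steel ring head 62 mm across, hole 48 mm, 18 mm high; lavender handle. Point: centre of the hole at the head's underside; z up; the handle runs along its -x out to 170 mm. Two spring pawls in the head drive the nut's ribs when turned clockwise seen from above and click over freely the other way, every 0.45 rad. Handle to head gives 0.2 rad per N m.
- wrench_grip (a point): Where to grip the wrench: centre of the handle bar, 112 mm from the head's centre along the wrench's -x and 26 mm above its underside. The bar is 15 mm wide, 12 mm high and runs from 50 to 170 mm; a foot at its end reaches down to the underside so that the wrench lies level. Same axes as the head. Centre of mass about 65 mm from the head's centre.
- nut_seat (a point): Ribbed brass nut, upright. Point: on its axis, on top of the 60 mm wide dark flange on which the head's underside rests when fully down (40 mm above the table). 14 ribs, 44 mm over all, 10 mm high, then sloping in like a cone up to 18 mm: a lead-in for the head, which has 2 mm play all round. A bolt end stands 26 mm above the flange. Axes as the stand's.
- rubber (a joint): Squeeze of the hidden rubber under the clamp, m. The nut first turns 1.75 to 2.3 rad against 0.2 N m (varies, unseen). Then the rubber meets the glass: effort jumps to 0.45 N m and grows 0.15 N m per 0.1 mm of squeeze (0.1 rad). Snug: 0.1 mm (0.6 N m); over-tight: over 0.45 mm (1.1 N m): too little to read here, so feel it. Effort = the hand force's moment about the nut's axis plus the hand's own twist.
- stand: White foot of the mirror, fixed, 108 mm round; origin on the table on the nut's axis. A wall 38 to 45 mm from the axis, up to 70 mm high, surrounds the nut but is open to the stand's -x: the handle points out there and can swing 0.75 rad either side of -x until the wall stops it. A post and small round mirror (edge-on, 175 to 285 mm high) stand 75 to 185 mm behind the nut on +x.
- tray_top (a point): Beige silicone shell tray, fixed, about 225 mm across and 6 mm high: centre of its flat top. The wrench starts on it, lying level.
- perfume_mid (a point): Ribbed glass perfume bottle, 60 mm across and 88 mm high, loose, upright; point half-way up.
- earring_box_mid (a point): Transparent closed box with earrings, 82 x 112 x 44 mm, loose; point at its centre.
- brush_mid (a point): Lavender paddle brush lying on its back, 205 mm long along its y, 65 mm wide, 25 mm high, loose; point near its middle, 7 mm up.
There are look-alikes about, which are no part of the job. Leave any brown or orange look-alike of the part that bears wrench_head alone.

How it is judged (in metres and radians):
On the way, in this order (a step that is already met when the one before it is completed fails the run):
1. the wrench head sits fully down over the nut (distance between wrench_head and nut_seat below 0.005 m), for 0.1 s.
2. the nut is snug (rubber squeezed at least 0.1 mm) with the wrench still on it (value of joint rubber above 0.0001 m and distance between wrench_head and nut_seat below 0.008 m), for 0.1 s.
At the end, for the whole second after the job is handed in: The rubber is still squeezed by 0.08 to 0.45 mm (nut snug, not over-tight), and the wrench lies released, level (within 0.08 rad) and still, right side up on the shell tray: head centre within 120 mm and grip centre within 100 mm of the tray's centre, underside within 6 mm of its top (value of joint rubber between 8e-05 and 0.00045 m and horizontal distance between wrench_head and tray_top below 0.12 m and horizontal distance between wrench_grip and tray_top below 0.1 m and z of wrench_head in the frame of tray_top between -0.003 and 0.006 m and angle between wrench_head's own z axis and vertical below 0.08 rad); the robot touches nothing.
It fails at once if the nut is over-tightened (rubber squeezed more than 0.45 mm) (value of joint rubber above 0.00045 m).
It fails at once if bare fingers touch the nut or push the mirror stand (contact force between the fingers and stand above 2 N).
It fails at once if the perfume bottle, earring box or brush is moved by more than 25 mm (distance of any of perfume_mid, earring_box_mid, brush_mid from where it was at the start of the episode above 0.025 m).
It fails at once if the perfume bottle tips (angle between perfume_mid's own z axis and vertical above 0.35 rad).
It also fails if it takes over 72 s, if anything falls off the work surface, if the arm or the gripper's body presses on something with over 40 N, if the wrist force passes 120 N, or if a joint passes its speed limit or range.

## Working session

There is one attempt and no reset: what is moved stays moved. The work goes in short steps, Python scripts to look and compute and a tool call to move; the robot and the scene stay as the last step left them, time stands still between calls to the robot, and variables do not carry over. Pictures are saved under pics/ and viewed, at most 10 in all, crops included, and the job is handed in when it is done.

Besides the shell and the picture viewer there is one more tool, called by a JSON object that holds its "name" and its "arguments", one argument or row to a line. jog_arm: Moves the arm, as the interface text tells. Its arguments: {"type":"object","properties":{"steps":{"type":"array"},"claw":{"type":"number"},"squeeze":{"type":"number"}},"required":["steps"]}

```bash
mkdir -p pics
python3 - <<'E'
from station import *
import cv2,numpy as np
s=sense();print({k:np.round(v,3) for k,v in s.items()})
for n in("top","scene"):
    p,d=capture(n);cv2.imwrite(f"pics/{n}.png",p[...,::-1]);np.save(f"pics/{n}_d.npy",d);m=camera_model(n);print(n,{k:np.round(v,3).tolist() if not isinstance(v,str) else v for k,v in m.items()})
print(camera_model("wrist"))
E
```

```text
{'t': np.float64(0.0), 'joint_pos': array([-76.632,  28.316,  77.128,  -0.   ,  74.63 ,  -5.473]), 'qd': array([-0.054,  0.008,  0.069, -0.049,  0.002, -0.083]), 'joint_efforts': array([ 2.0000e-03, -8.7881e+01, -3.8186e+01,  7.1000e-02,  5.3000e-02,
       -0.0000e+00]), 'ee_pos': array([ 0.202, -0.591,  0.232]), 'orientation': array([-1.79927e+02, -7.00000e-03,  1.88420e+01]), 'ft_force': array([-0.064,  0.233,  0.158]), 'moment': array([0.022, 0.02 , 0.008]), 'gripper_force': np.float64(0.0), 'gripper_width': np.float64(0.091)}
top {'K': [[476.707, 0.0, 315.793], [0.0, 476.707, 234.18], [0.0, 0.0, 1.0]], 'R': [[-0.009, -1.0, 0.0], [-0.986, 0.009, -0.164], [0.164, -0.002, -0.986]], 't': [0.138, 0.547, 0.896]}
scene {'K': [[471.551, 0.0, 318.296], [0.0, 471.551, 235.48], [0.0, 0.0, 1.0]], 'R': [[-0.595, 0.804, 0.002], [0.696, 0.516, -0.5], [-0.403, -0.296, -0.866]], 't': [0.223, -0.424, 1.377]}
{'K': array([[371.64829954,   0.        , 319.83595881],
       [  0.        , 371.64829954, 236.72679062],
       [  0.        ,   0.        ,   1.        ]]), 'mount': array([[ 1.20164411e-04, -9.70208846e-01, -2.42270058e-01,
         6.82559253e-02],
       [ 9.99999993e-01,  1.14552053e-04,  3.72517966e-05,
        -6.91741718e-04],
       [-8.38949002e-06, -2.42270060e-01,  9.70208853e-01,
        -1.51436317e-01],
       [ 0.00000000e+00,  0.00000000e+00,  0.00000000e+00,
         1.00000000e+00]])}
```

View pics/top.png

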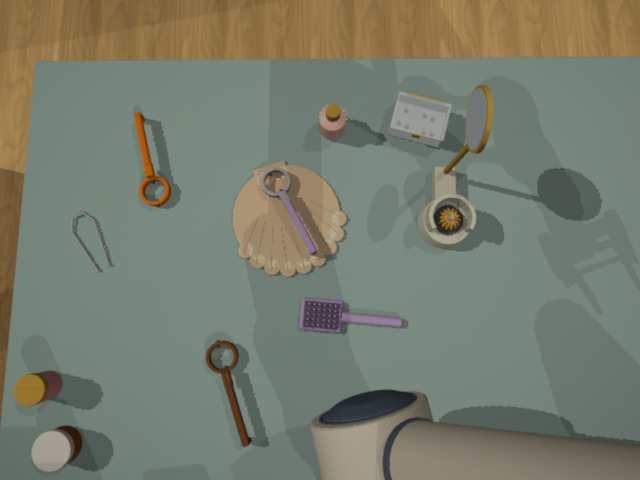

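View pics/scene.png

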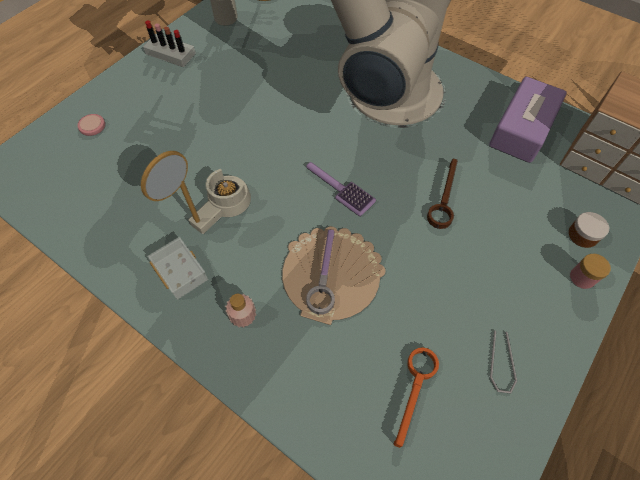

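The top view shows three candidates for the wrench:
- Steel and lavender wrench on the shell tray: head (275,181), handle end (313,250). This one matches the description.
- Orange look-alike: (154,190).
- Brown look-alike: (222,357).

The brush (322,315) is also lavender. The nut is at (450,218), and its post lies towards (444,180). I'll measure both and check them in a crop.

```bash
cat > h.py <<'E'
from station import *
import cv2,numpy as np
def cloud(n,d):
    m=camera_model(n);K,R,t=[np.asarray(m[k]) for k in("K","R","t")]
    v,u=np.mgrid[:480,:640]
    c=np.stack([(u-K[0,2])/K[0,0]*d,(v-K[1,2])/K[1,1]*d,d],-1)
    return (c-t)@R
E
python3 - <<'E'
from h import *
for n in("top","scene"):
    p=cv2.imread(f"pics/{n}.png");d=np.load(f"pics/{n}_d.npy");W=cloud(n,d)
    hsv=cv2.cvtColor(p,cv2.COLOR_BGR2HSV)
    v,u=np.mgrid[:480,:640]
    bx={"top":((262,150,330,260),(405,150,485,255)),"scene":((295,220,350,320),(180,160,260,240))}[n]
    x0,y0,x1,y1=bx[0];reg=(u>x0)&(u<x1)&(v>y0)&(v<y1)
    lav=reg&(hsv[...,0]>115)&(hsv[...,0]<160)&(hsv[...,1]>50)&(W[...,2]>.028)
    P=W[lav];c=np.median(P,0);ev=np.linalg.svd(P[:,:2]-P[:,:2].mean(0),full_matrices=False)[2][0]
    pr=(P[:,:2]-P[:,:2].mean(0))@ev
    print(n,"lav",len(P),P.mean(0).round(4),"dir",ev.round(3),np.percentile(pr,[1,99]).round(3),"z",np.percentile(P[:,2],[10,50,90]).round(4))
    st=reg&(hsv[...,1]<45)&(W[...,2]>.019)&(W[...,2]<.035)
    Q=W[st];A=np.c_[2*Q[:,:2],np.ones(len(Q))];s=np.linalg.lstsq(A,(Q[:,:2]**2).sum(1),rcond=None)[0]
    print("ring n",len(Q),"circ",s[:2].round(4),"r",np.sqrt(s[2]+s[:2]@s[:2]).round(4),"bbox mid",((Q.min(0)+Q.max(0))/2).round(4),(Q.max(0)-Q.min(0)).round(3))
    # stand: wall top z .06-.075
    x0,y0,x1,y1=bx[1];reg=(u>x0)&(u<x1)&(v>y0)&(v<y1)
    Q=W[reg&(abs(W[...,2]-.070)<.004)]
    np.save(f"pics/wall_{n}.npy",Q)
    nm=reg&(hsv[...,0]>8)&(hsv[...,0]<30)&(hsv[...,1]>110)&(W[...,2]>.045)&(W[...,2]<.07)
    N=W[nm];print("nut",len(N),N.mean(0).round(4),((N.min(0)+N.max(0))/2).round(4),(N.max(0)-N.min(0)).round(3))
    A=np.c_[2*Q[:,:2],np.ones(len(Q))];s=np.linalg.lstsq(A,(Q[:,:2]**2).sum(1),rcond=None)[0]
    r=np.hypot(*(Q[:,:2]-s[:2]).T);print("wall",len(Q),s[:2].round(4),np.sqrt(s[2]+s[:2]@s[:2]).round(4))
    a=np.degrees(np.arctan2(*(Q[:,:2]-s[:2]).T[::-1]));print(np.histogram(a,np.arange(-180,181,15))[0])
    # tray
p=cv2.imread("pics/top.png")
cv2.imwrite("pics/c1.png",np.hstack([cv2.resize(p[140:280,225:355],None,fx=3,fy=3),cv2.resize(p[140:280,390:520],None,fx=3,fy=3)]))
E
```

```text
top lav 146 [0.5604 0.1611 0.0507] dir [-0.921 -0.39 ] [-0.062  0.115] z [0.0359 0.0381 0.0402]
ring n 295 circ [0.6231 0.1905] r 0.0553 bbox mid [0.6017 0.1869 0.027 ] [0.183 0.108 0.016]
nut 316 [ 0.582  -0.1281  0.0556] [ 0.617  -0.1297  0.0572] [0.125 0.044 0.024]
wall 402 [ 0.5906 -0.1299] 0.0401
[ 3  0  8 26 30 24 23 23 19 14 17 21 19 12 17 14 21 19 24 30 29  1  2  6]
scene lav 94 [0.5659 0.1658 0.0379] dir [0.881 0.473] [-0.058  0.054] z [0.0356 0.0381 0.04  ]
ring n 296 circ [0.639  0.2052] r 0.039 bbox mid [0.6114 0.1932 0.027 ] [0.164 0.109 0.016]
nut 204 [ 0.5923 -0.126   0.055 ] [ 0.62   -0.1287  0.0569] [0.129 0.042 0.024]
wall 264 [ 0.6035 -0.1301] 0.0438
[ 4  0 22 21 19 12  8  9  5  6  6  8 15  6  4 10 10 13 19 24 22 14  0  7]
```

View pics/c1.png

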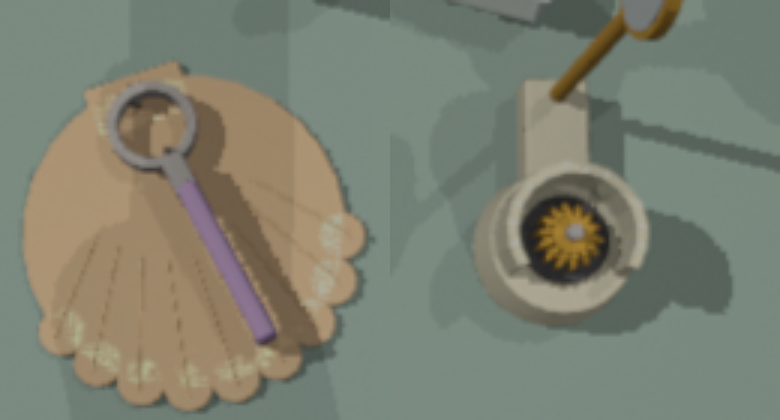

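Crop check: on the left is the steel ring with lavender handle on the shell tray, the right wrench. On the right is the brass nut in the white stand, with the wall's opening facing the image bottom (world -x). I'll move over the wrench for a wrist view.

{"name": "jog_arm", "arguments": {
  "steps": [
    [589, -600, 20, -0.13],
    [589, -600, 20, -0.13],
    [589, -600, 20, -0.13],
    [589, -600, 20, -0.13],
    [589, -600, 20, -0.13],
    [589, -600, 20, -0.13],
    [589, -600, 20, -0.13],
    [589, -600, 20, -0.13],
    [589, -600, 20, -0.13],
    [589, -600, 20, -0.13],
    [589, -600, 20, -0.13],
    [589, -600, 20, -0.13]
  ],
  "claw": -1,
  "squeeze": 40
}}

```text
t: 1.3
ee_pos: [0.4617, -0.0486, 0.2186]
orientation: [-180.0, 0.0, 26.3]
ft_force: [0.3, -1.2, 1.2]
gripper_width: 0.0915
gripper_force: 0.0
```

Run:
```python
from h import *
from scipy.optimize import least_squares
for n in("top","scene"):
    p=cv2.imread(f"pics/{n}.png");W=cloud(n,np.load(f"pics/{n}_d.npy"))
    hsv=cv2.cvtColor(p,cv2.COLOR_BGR2HSV)
    D=np.hypot(W[...,0]-.566,W[...,1]-.166)
    lav=(D<.07)&(hsv[...,0]>115)&(hsv[...,0]<160)&(hsv[...,1]>50)&(abs(W[...,2]-.038)<.004)
    P=W[lav][:,:2];c=P.mean(0);ev=np.linalg.svd(P-c,full_matrices=False)[2][0];ev*=np.sign(ev[0])
    pr=(P-c)@ev
    print(n,"handle",len(P),c.round(4),"yaw",np.degrees(np.arctan2(ev[1],ev[0])).round(2),np.percentile(pr,[1,99]).round(3))
    hc=c+ev*.112
    st=(np.hypot(W[...,0]-hc[0],W[...,1]-hc[1])<.036)&(hsv[...,1]<60)&(W[...,2]>.020)&(W[...,2]<.03)
    Q=W[st][:,:2];f=least_squares(lambda s:np.hypot(*(Q-s).T)-.0275,hc,loss="soft_l1",f_scale=.003)
    print("ring",len(Q),f.x.round(4),"dist",np.linalg.norm(f.x-c).round(4),"rms",np.std(f.fun).round(4),"guess",hc.round(4))
    Q=np.load(f"pics/wall_{n}.npy")[:,:2]
    f=least_squares(lambda s:np.hypot(*(Q-s).T)-.0415,[.59,-.13],loss="soft_l1",f_scale=.003)
    r=np.hypot(*(Q-f.x).T);G=Q[abs(r-.0415)<.006];a=np.degrees(np.arctan2(*(G-f.x).T[::-1]))%360
    a.sort();g=a[(a>100)&(a<260)];k=np.argmax(np.diff(g));print("stand",f.x.round(4),len(G),"gap",g[k],g[k+1])
    post=(abs(W[...,2]-.0)<.2)&(np.hypot(W[...,0]-f.x[0]-.07,W[...,1]-f.x[1])<.03)
    Z=W[post];print("post z hist",np.histogram(Z[:,2],np.arange(0,.1,.01))[0])
    bl=W[post&(W[...,2]>.008)&(W[...,2]<.1)&(W[...,0]>f.x[0]+.06)];print(len(bl),bl.mean(0).round(4))
    # tray
    t=(abs(W[...,2]-.006)<.004)&(hsv[...,0]<20)&(hsv[...,1]>60)&(np.hypot(W[...,0]-.6,W[...,1]-.18)<.17)
    T=W[t];print("tray bbox",T.min(0).round(3),T.max(0).round(3),np.median(T[:,2]).round(4))
```

```text
top handle 138 [0.5648 0.1624] yaw 27.43 [-0.058  0.057]
ring 287 [0.6621 0.2164] dist 0.1112 rms 0.0025 guess [0.6642 0.214 ]
stand [ 0.5762 -0.1299] 381 gap 121.86070498188907 233.3172190895093
post z hist [ 57  25 224 243  10   7  13  28   9]
465 [ 0.6568 -0.1296  0.0338]
tray bbox [0.469 0.072 0.002] [0.712 0.305 0.01 ] 0.0065
scene handle 94 [0.5659 0.1658] yaw 28.23 [-0.058  0.054]
ring 265 [0.6629 0.2174] dist 0.1098 rms 0.0023 guess [0.6646 0.2188]
stand [ 0.5772 -0.1288] 233 gap 124.58407106276225 233.76849289202312
post z hist [ 66  38 199 167  13  14  21   8   4]
297 [ 0.6559 -0.1257  0.0302]
tray bbox [0.466 0.072 0.002] [0.714 0.306 0.01 ] 0.0062
```

{"name": "jog_arm", "arguments": {
  "steps": [
    [187, -145, 0, -0.03],
    [187, -145, 0, -0.03],
    [187, -145, 40, -0.03],
    [187, -145, 90, -0.03],
    [187, -145, 118, -0.03],
    [187, -145, 118, -0.03],
    [187, -145, 118, -0.03],
    [187, -145, 118, -0.03]
  ]
}}

```text
t: 2.1
ee_pos: [0.5642, 0.1622, 0.1001]
orientation: [-180.0, 0.1, 28.1]
ft_force: [-0.5, -0.3, 1.1]
gripper_width: 0.0915
gripper_force: 0.0
```

```bash
cat >> h.py <<'E'
from scipy.spatial.transform import Rotation
def wcloud(d,s):
    m=camera_model("wrist");K=m["K"];M=m["mount"]
    v,u=np.mgrid[:480,:640];x=(u-K[0,2])/K[0,0];y=(v-K[1,2])/K[1,1];r=np.hypot(x,y)+1e-9
    k=np.tan(np.minimum(r,1.5))/r*d
    c=np.stack([x*k,y*k,d],-1)
    return c@M[:3,:3].T+M[:3,3]   # tool coords
def toworld(P,s): return P@Rotation.from_euler("xyz",s["orientation"],degrees=True).as_matrix().T+s["ee_pos"]
E
python3 - <<'E'
from h import *
s=sense();p,d=capture("wrist");cv2.imwrite("pics/w1.png",p[...,::-1]);np.save("pics/w1_d.npy",d)
print(s["ee_pos"].round(4),s["orientation"].round(2),s["ft_force"].round(2))
T=wcloud(d,s);W=toworld(T,s);hsv=cv2.cvtColor(p,cv2.COLOR_RGB2HSV)
lav=(hsv[...,0]>115)&(hsv[...,0]<160)&(hsv[...,1]>50)&(abs(W[...,2]-.038)<.006)&(np.hypot(W[...,0]-.565,W[...,1]-.164)<.07)
P=T[lav];c=P.mean(0);ev=np.linalg.svd(P[:,:2]-c[:2],full_matrices=False)[2][0];ev*=np.sign(ev[0])
print(len(P),"tool",c.round(4),np.degrees(np.arctan2(ev[1],ev[0])).round(2),np.percentile((P[:,:2]-c[:2])@ev,[1,99]).round(3),"y at x=0",c[1]-c[0]*ev[1]/ev[0], "z",np.median(W[lav][:,2]))
E
```

```text
[0.5642 0.1622 0.1001] [-1.7998e+02  1.0000e-01  2.8060e+01] [-0.52 -0.32  1.07]
2718 tool [ 0.0131 -0.0013  0.0629] 1.03 [-0.066  0.048] y at x=0 -0.0015853519191760146 z 0.03726366242392051
```

View pics/w1.png

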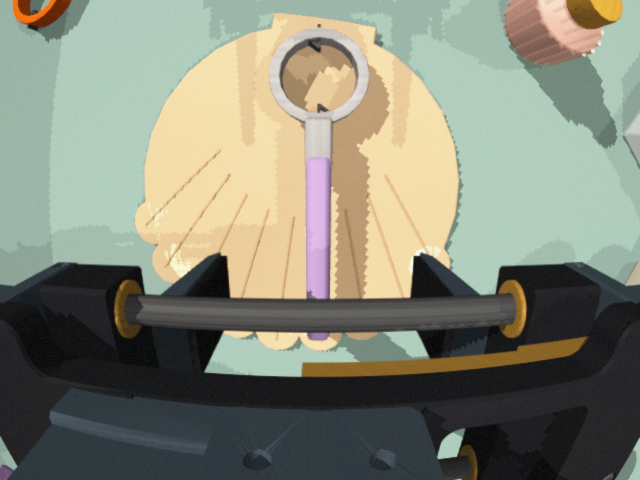

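The wrist view shows the ring centre near (319,77) and the handle running down column 318 between the open fingers, nearly centred. Next I'll get the ring's position in tool axes.

```bash
cat >> h.py <<'E'
from scipy.optimize import least_squares
def ring(p,T,z0,c0,rad=.04,zt=.006):
    "ring head centre in tool coords from points near height z0 (tool z)"
    g=(abs(T[...,2]-z0)<zt)&(np.hypot(T[...,0]-c0[0],T[...,1]-c0[1])<rad)
    Q=T[g][:,:2];f=least_squares(lambda s:np.hypot(*(Q-s[:2]).T)-.0275,c0,loss="soft_l1",f_scale=.002)
    return f.x,len(Q),np.std(f.fun),np.median(T[g][:,2])
E
python3 - <<'E'
from h import *
p=cv2.imread("pics/w1.png");d=np.load("pics/w1_d.npy");T=wcloud(d,None)
print(ring(p,T,.076,[.112,-.001]))
F=T[(T[...,2]<.06)&(T[...,2]>-.02)&(d>0)&(abs(T[...,1])>.035)&(abs(T[...,1])<.062)&(abs(T[...,0])<.02)];print("finger max z",len(F),np.percentile(F[:,2],[50,95,99,100]))
E
```

```text
(array([ 0.11272252, -0.00141433]), 3226, np.float64(0.002427493126131516), np.float64(0.0764308856604183))
finger max z 3088 [-0.00357809  0.01699649  0.01905842  0.02087656]
```

{"name": "jog_arm", "arguments": {
  "steps": [
    [1, -1.5, 30, 0],
    [1, -1.5, 55, 0],
    [1, -1.5, 67, 0],
    [1, -1.5, 67, 0],
    [1, -1.5, 67, 0]
  ]
}}

```text
t: 2.65
ee_pos: [0.5656, 0.1636, 0.035]
orientation: [180.0, -0.1, 28.0]
ft_force: [-0.5, -0.4, 0.4]
gripper_width: 0.0909
gripper_force: 0.0
```

{"name": "jog_arm", "arguments": {
  "steps": [
    [0, 0, 0, 0],
    [0, 0, 0, 0],
    [0, 0, 0, 0],
    [0, 0, 0, 0],
    [0, 0, 0, 0],
    [0, 0, 0, 0],
    [0, 0, 0, 0],
    [0, 0, 0, 0]
  ],
  "claw": 1,
  "squeeze": 60
}}

```text
t: 3.45
ee_pos: [0.5649, 0.1639, 0.0336]
orientation: [-180.0, 0.0, 28.0]
ft_force: [0.0, 0.3, 0.2]
gripper_width: 0.0301
gripper_force: 0.0
```

{"name": "jog_arm", "arguments": {
  "steps": [
    [0, 0, 0, 0],
    [0, 0, 0, 0],
    [0, 0, 0, 0],
    [0, 0, 0, 0],
    [0, 0, 0, 0]
  ]
}}

```text
t: 3.95
ee_pos: [0.5649, 0.1639, 0.0336]
orientation: [-180.0, 0.0, 28.0]
ft_force: [-0.1, 0.6, -0.1]
gripper_width: 0.0145
gripper_force: 60.0
```

{"name": "jog_arm", "arguments": {
  "steps": [
    [0, 0, -10, 0],
    [0, 0, -30, 0],
    [0, 0, -60, 0],
    [0, 0, -90, 0],
    [0, 0, -100, 0],
    [0, 0, -100, 0],
    [0, 0, -100, 0]
  ]
}}

```text
t: 4.65
ee_pos: [0.5644, 0.1638, 0.1329]
orientation: [-180.0, 0.1, 28.0]
ft_force: [-0.0, -0.2, -1.9]
gripper_width: 0.0144
gripper_force: 60.0
```

Run:
```python
from h import *
s=sense();p,d=capture("wrist");cv2.imwrite("pics/w2.png",p[...,::-1]);np.save("pics/w2_d.npy",d)
print(s["ee_pos"].round(4),s["orientation"].round(2),s["ft_force"].round(2),s["gripper_width"],s["gripper_force"],s["moment"].round(3))
T=wcloud(d,s)
g=(abs(T[...,0]-.12)<.05)&(abs(T[...,1])<.05)&(T[...,2]<.04)&(T[...,2]>-.03)
print(np.histogram(T[g][:,2],np.arange(-.03,.045,.005))[0])
c=ring(p,T,.008,[.112,0],zt=.012);print(c)
g=(np.hypot(T[...,0]-c[0][0],T[...,1]-c[0][1])<.034)&(abs(T[...,2]-c[3])<.006);Q=T[g]
print("plane",np.linalg.lstsq(np.c_[Q[:,:2],np.ones(len(Q))],Q[:,2],rcond=None)[0])
```

```text
[0.5644 0.1638 0.1329] [-1.7998e+02  5.0000e-02  2.8000e+01] [-0.02 -0.19 -1.89] 0.014400083328305318 59.99808490276337 [-0.058  0.075 -0.   ]
[   0    0    0    0    0 1279   33 1910 3467  550  526  158    0    0]
(array([ 0.10867627, -0.00062365]), 7030, np.float64(0.003285863871163933), np.float64(0.010203595303563809))
plane [0.01953572 0.00053192 0.00853772]
```

{"name": "jog_arm", "arguments": {
  "steps": [
    [-12, 13, 0, 0],
    [-32, 36, 0, 0],
    [-56, 62, 0, 0],
    [-80, 89, 0, 0],
    [-104, 115, 0, 0],
    [-128, 142, 0, 0],
    [-152, 169, 0, 0],
    [-176, 195, 0, 0],
    [-200, 222, 0, 0],
    [-222, 247, 0, 0],
    [-234, 260, 0, 0],
    [-238, 264, 0, 0]
  ]
}}

```text
t: 5.9
ee_pos: [0.4774, -0.1828, 0.1328]
orientation: [-179.9, 0.1, 27.9]
ft_force: [-0.1, 1.2, -2.0]
gripper_width: 0.0147
gripper_force: 60.0
```

{"name": "jog_arm", "arguments": {
  "steps": [
    [0, 0, 0, 0],
    [0, 0, 0, 0],
    [0, 0, 0, 0]
  ]
}}

```text
t: 6.2
ee_pos: [0.4787, -0.18, 0.1335]
orientation: [-180.0, 0.0, 28.1]
ft_force: [0.0, 0.1, -0.9]
gripper_width: 0.0146
gripper_force: 60.0
```

Run:
```python
from h import *
s=sense();p,d=capture("wrist");cv2.imwrite("pics/w3.png",p[...,::-1]);np.save("pics/w3_d.npy",d)
print(s["ee_pos"].round(4),s["orientation"].round(2),s["ft_force"].round(2),s["moment"].round(3))
T=wcloud(d,s)
c=ring(p,T,.0096,[.111,0],zt=.004);print(c)
hz=T[...,2]-s["ee_pos"][2]  # =-world z
g=(np.hypot(T[...,0]-c[0][0],T[...,1]-c[0][1])<.05)
print(np.histogram(s["ee_pos"][2]-T[g][:,2],np.arange(.02,.15,.005))[0])
B=T[g&(abs(s["ee_pos"][2]-T[...,2]-.066)<.003)];print("bolt",len(B),B.mean(0),np.median(B,0))
```

```text
[ 0.4787 -0.18    0.1335] [-1.7997e+02  1.0000e-02  2.8060e+01] [ 0.04  0.1  -0.91] [-0.05   0.099  0.039]
(array([ 0.11080395, -0.00062806]), 5145, np.float64(0.0023189127249054766), np.float64(0.010229642471200506))
[  10   24  748 4433  937  349  876 1792  338 1381  507    0    0    0
    0    0    0  314  543  635 5073   42  785 1403    0]
bolt 777 [0.11516531 0.01068929 0.06684023] [0.11104619 0.00471074 0.06707975]
```

View pics/w3.png

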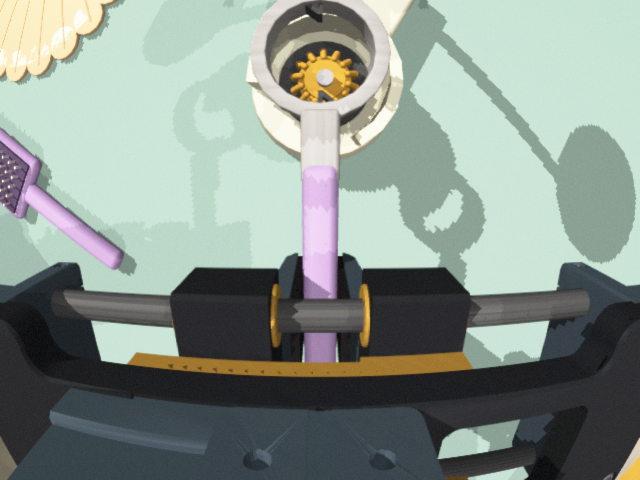

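The wrist view shows the ring centre near (320,57) and the bolt end and nut near (325,77), inside the hole. Next I'll measure the nut's offset in tool axes.

```bash
cat >> h.py <<'E'
def fit(s,p,d):
    T=wcloud(d,s);z=s["ee_pos"][2]-T[...,2]
    hsv=cv2.cvtColor(p,cv2.COLOR_RGB2HSV)
    v,u=np.mgrid[:480,:640]
    # ring: sharp: top-face only, remove neck
    g=(abs(T[...,2]-.0100)<.0025)&(np.hypot(T[...,0]-.111,T[...,1])<.036)&((T[...,0]>.09)|(abs(T[...,1])>.012))&(hsv[...,1]<60)
    Q=T[g][:,:2]
    def res(c):
        r=np.hypot(*(Q-c).T);return np.maximum(r-.031,0)+np.maximum(.024-r,0)
    f=least_squares(res,[.111,0]);r=np.hypot(*(Q-f.x).T)
    print("ring",f.x.round(4),len(Q),np.percentile(r,[1,50,99]).round(4))
    for nm,m in(("bolt",(abs(z-.066)<.003)&(hsv[...,1]<70)&(np.hypot(u-325,v-77)<16)),
                ("gold",(z>.046)&(z<.064)&(hsv[...,0]>8)&(hsv[...,0]<32)&(hsv[...,1]>110)&(np.hypot(T[...,0]-.111,T[...,1])<.04))):
        B=T[m]; print(nm,len(B),B.mean(0).round(4),"bboxmid",((B.min(0)+B.max(0))/2).round(4),np.ptp(B,0).round(4))
        if nm=="gold":
            for lo in(.046,.051,.056):
                C=B[(s["ee_pos"][2]-B[:,2]>lo)&(s["ee_pos"][2]-B[:,2]<lo+.006)]
                if len(C)>20: print(lo,len(C),((C.min(0)+C.max(0))/2).round(4),np.ptp(C,0).round(4))
    return T
E
python3 - <<'E'
from h import *
s=sense();p=cv2.imread("pics/w3.png")[...,::-1].copy();d=np.load("pics/w3_d.npy");fit(s,p,d)
E
```

```text
ring [ 0.1109 -0.0006] 4311 [0.0235 0.027  0.0307]
bolt 230 [0.1094 0.0021 0.0677] bboxmid [0.1093 0.0024 0.068 ] [0.0101 0.0094 0.0044]
gold 2043 [0.1119 0.0017 0.0774] bboxmid [0.1135 0.0018 0.0793] [0.0354 0.0426 0.0163]
0.046 274 [0.114  0.0018 0.0845] [0.0344 0.0426 0.0059]
0.051 786 [0.1136 0.002  0.0795] [0.0352 0.0422 0.006 ]
0.056 1383 [0.1112 0.0019 0.0751] [0.0309 0.0341 0.0048]
```

{"name": "jog_arm", "arguments": {
  "steps": [
    [-1.3, 2.6, 10, 0],
    [-1.3, 2.6, 25, 0],
    [-1.3, 2.6, 35, 0],
    [-1.3, 2.6, 35, 0],
    [-1.3, 2.6, 35, 0]
  ]
}}

```text
t: 6.75
ee_pos: [0.4788, -0.1837, 0.0985]
orientation: [-180.0, 0.0, 28.0]
ft_force: [0.6, 0.1, -1.2]
gripper_width: 0.0144
gripper_force: 60.0
```

Run:
```python
from h import *
s=sense();p,d=capture("wrist");cv2.imwrite("pics/w4.png",p[...,::-1]);np.save("pics/w4_d.npy",d)
print(s["ee_pos"].round(4),s["orientation"].round(2),s["ft_force"].round(2),s["moment"].round(3));fit(s,p,d)
```

```text
[ 0.4788 -0.1837  0.0985] [-1.7997e+02  2.0000e-02  2.8010e+01] [ 0.56  0.08 -1.23] [-0.042  0.024 -0.034]
ring [ 0.1109 -0.0006] 4309 [0.0235 0.027  0.0307]
bolt 112 [ 0.1084 -0.0004  0.033 ] bboxmid [ 0.1085 -0.0006  0.0334] [0.0045 0.0079 0.0042]
gold 3350 [ 0.1106 -0.0013  0.0427] bboxmid [ 0.1124 -0.0013  0.0453] [0.0402 0.0422 0.0141]
0.046 522 [ 0.113  -0.0013  0.0494] [0.039  0.0422 0.0058]
0.051 1459 [ 0.1123 -0.0014  0.0445] [0.0401 0.0419 0.006 ]
0.056 2085 [ 0.1118 -0.0013  0.0404] [0.0345 0.0346 0.0042]
```

{"name": "jog_arm", "arguments": {
  "steps": [
    [0, -0.6, 6, 0],
    [0, -0.6, 12, 0],
    [0, -0.6, 16, 0],
    [0, -0.6, 20, 0],
    [0, -0.6, 23, 0],
    [0, -0.6, 26, 0],
    [0, -0.6, 28, 0],
    [0, -0.6, 28, 0]
  ]
}}

```text
t: 7.6
ee_pos: [0.4783, -0.1832, 0.0704]
orientation: [-180.0, 0.0, 28.0]
ft_force: [-0.2, -0.5, -1.5]
gripper_width: 0.0147
gripper_force: 60.0
```

{"name": "jog_arm", "arguments": {
  "steps": [
    [0, 0, 1.5, 0],
    [0, 0, 2.7, 0],
    [0, 0, 3.2, 0],
    [0, 0, 3.2, 0],
    [0, 0, 3.2, 0]
  ]
}}

```text
t: 8.1
ee_pos: [0.4786, -0.1833, 0.0675]
orientation: [180.0, -0.0, 28.0]
ft_force: [0.4, 0.8, -0.2]
gripper_width: 0.0145
gripper_force: 60.0
```

Run:
```python
from h import *
s=sense()
print(s["ee_pos"].round(4),s["orientation"].round(2),s["ft_force"].round(2),s["moment"].round(3))
```

```text
[ 0.4786 -0.1833  0.0675] [180.    -0.    28.01] [ 0.4   0.81 -0.19] [ 0.023 -0.058 -0.105]
```

{"name": "jog_arm", "arguments": {
  "steps": [
    [0.5, -11.1, 0, 0.1],
    [2.1, -22.1, 0, 0.2],
    [4.8, -32.8, 0, 0.3],
    [8.5, -43.3, 0, 0.4],
    [13.3, -53.3, 0, 0.5],
    [19.1, -62.8, 0, 0.6],
    [25.7, -71.6, 0, 0.7],
    [33.3, -79.8, 0, 0.8],
    [41.5, -87.2, 0, 0.9],
    [50.5, -93.7, 0, 1.0],
    [60.1, -99.3, 0, 1.1]
  ]
}}

```text
t: 9.2
ee_pos: [0.4853, -0.067, 0.0676]
orientation: [-180.0, -0.0, -35.2]
ft_force: [0.3, -1.1, -1.1]
gripper_width: 0.0146
gripper_force: 60.0
```

```bash
cat >> h.py <<'E'
N=np.array([.5762,-.1306])
def eff(n=5):
    E=[]
    for i in range(n):
        s=sense();r=s["ee_pos"][:2]-N;F=s["ft_force"]
        E.append([r[0]*F[1]-r[1]*F[0]+s["moment"][2],s["moment"][2],*F,*s["ee_pos"],s["orientation"][2]])
        if i<n-1: capture("wrist")
    E=np.array(E);m=E.mean(0)
    a=np.radians(m[8]);h=m[5:7]+.111*np.array([np.cos(a),np.sin(a)])+.0006*np.array([-np.sin(a),np.cos(a)])
    print("eff",m[0].round(3),"+-",E[:,0].std().round(3),"mz",m[1].round(3),"F",m[2:5].round(2),"tcp",m[5:8].round(4),"yaw",m[8].round(2),"head-N mm",((h-N)*1e3).round(1),"t",s["t"])
E
python3 -c "
from h import *
eff()"
```

```text
eff 0.157 +- 0.099 mz 0.073 F [-0.17 -0.8  -0.71] tcp [ 0.4854 -0.0669  0.0675] yaw -35.11 head-N mm [0.3 0.3] t 9.4
```

{"name": "jog_arm", "arguments": {
  "steps": [
    [0.6, 11.1, 0, -0.1],
    [2.3, 22, 0, -0.2],
    [5.1, 32.8, 0, -0.3],
    [9, 43.2, 0, -0.4],
    [13.9, 53.1, 0, -0.5],
    [19.7, 62.6, 0, -0.6],
    [26.5, 71.4, 0, -0.7],
    [34.2, 79.4, 0, -0.8],
    [42.5, 86.7, 0, -0.9],
    [51.5, 93.1, 0, -1.0],
    [51.5, 93.1, 0, -1.0]
  ]
}}

```text
t: 10.5
ee_pos: [0.4737, -0.1745, 0.0674]
orientation: [180.0, -0.0, 22.5]
ft_force: [0.0, 2.3, -0.6]
gripper_width: 0.0148
gripper_force: 60.0
```

```bash
python3 -c "
from h import *
eff(4)"
```

```text
eff -0.039 +- 0.038 mz 0.066 F [ 0.42  1.19 -0.08] tcp [ 0.4734 -0.1736  0.0674] yaw 22.23 head-N mm [-0.3 -0.4] t 10.65
```

{"name": "jog_arm", "arguments": {
  "steps": [
    [0.5, -11.1, 0, 0.1],
    [2.1, -22.1, 0, 0.2],
    [4.8, -32.8, 0, 0.3],
    [8.5, -43.3, 0, 0.4],
    [13.3, -53.3, 0, 0.5],
    [19.1, -62.8, 0, 0.6],
    [19.1, -62.8, 0, 0.6]
  ]
}}

```text
t: 11.35
ee_pos: [0.4674, -0.1068, 0.0675]
orientation: [180.0, 0.0, -12.2]
ft_force: [-0.7, -3.2, -0.7]
gripper_width: 0.0144
gripper_force: 60.0
```

```bash
python3 -c "
from h import *
eff(8)"
```

```text
eff 0.131 +- 0.053 mz 0.091 F [-0.76 -0.21 -0.02] tcp [ 0.4674 -0.1078  0.0675] yaw -12.02 head-N mm [-0.1  0.3] t 11.7
```

{"name": "jog_arm", "arguments": {
  "steps": [
    [0.5, -11.1, 0, 0.1],
    [2.1, -22.1, 0, 0.2],
    [4.8, -32.8, 0, 0.3],
    [4.8, -32.8, 0, 0.3]
  ]
}}

```text
t: 12.1
ee_pos: [0.4796, -0.0763, 0.0674]
orientation: [-180.0, -0.0, -29.3]
ft_force: [-0.1, -2.2, -1.0]
gripper_width: 0.0145
gripper_force: 60.0
```

```bash
python3 -c "
from h import *
eff(8)"
```

```text
eff 0.145 +- 0.029 mz 0.223 F [0.16 0.71 0.35] tcp [ 0.4791 -0.077   0.0674] yaw -29.19 head-N mm [ 0.1 -0. ] t 12.45
```

{"name": "jog_arm", "arguments": {
  "steps": [
    [0.1, -5.6, 0, 0.05],
    [0.5, -11.1, 0, 0.1],
    [0.5, -11.1, 0, 0.1]
  ]
}}

```text
t: 12.75
ee_pos: [0.4852, -0.0673, 0.0674]
orientation: [-180.0, -0.0, -35.0]
ft_force: [1.3, -0.9, 0.0]
gripper_width: 0.0142
gripper_force: 60.0
```

```bash
python3 -c "
from h import *
eff(8)"
```

```text
eff 0.134 +- 0.058 mz 0.261 F [ 1.21  0.55 -0.14] tcp [ 0.485  -0.0675  0.0675] yaw -34.96 head-N mm [ 0.1 -0. ] t 13.1
```

{"name": "jog_arm", "arguments": {
  "steps": [
    [0.6, 11.1, 0, -0.1],
    [2.3, 22, 0, -0.2],
    [5.1, 32.8, 0, -0.3],
    [9, 43.2, 0, -0.4],
    [13.9, 53.1, 0, -0.5],
    [19.7, 62.6, 0, -0.6],
    [26.5, 71.4, 0, -0.7],
    [34.2, 79.4, 0, -0.8],
    [42.5, 86.7, 0, -0.9],
    [51.5, 93.1, 0, -1.0],
    [51.5, 93.1, 0, -1.0]
  ]
}}

```text
t: 14.2
ee_pos: [0.4738, -0.1741, 0.0674]
orientation: [-180.0, 0.0, 22.3]
ft_force: [-1.5, 2.3, -0.0]
gripper_width: 0.0148
gripper_force: 60.0
```

{"name": "jog_arm", "arguments": {
  "steps": [
    [0.5, -11.1, 0, 0.1],
    [2.1, -22.1, 0, 0.2],
    [4.8, -32.8, 0, 0.3],
    [4.8, -32.8, 0, 0.3]
  ]
}}

```text
t: 14.6
ee_pos: [0.4653, -0.1399, 0.0675]
orientation: [-180.0, 0.0, 4.9]
ft_force: [-1.2, -4.6, 1.2]
gripper_width: 0.0149
gripper_force: 60.0
```

```bash
python3 -c "
from h import *
eff(8)"
```

```text
eff 0.131 +- 0.081 mz 0.061 F [-0.03 -0.64  0.31] tcp [ 0.4656 -0.1409  0.0674] yaw 5.12 head-N mm [-0.1  0.2] t 14.95
```

{"name": "jog_arm", "arguments": {
  "steps": [
    [0.1, -5.6, 0, 0.05],
    [0.5, -11.1, 0, 0.1],
    [0.5, -11.1, 0, 0.1]
  ]
}}

```text
t: 15.25
ee_pos: [0.4654, -0.1298, 0.0675]
orientation: [180.0, -0.0, -0.7]
ft_force: [-0.8, -2.8, 0.1]
gripper_width: 0.0147
gripper_force: 60.0
```

```bash
python3 -c "
from h import *
eff(8)"
```

```text
eff 0.452 +- 0.055 mz 0.296 F [ 0.5  -1.41 -0.19] tcp [ 0.4654 -0.1301  0.0675] yaw -0.58 head-N mm [ 0.2 -0. ] t 15.6
```

{"name": "jog_arm", "arguments": {
  "steps": [
    [0.1, -5.6, 0, 0.05],
    [0.5, -11.1, 0, 0.1],
    [0.5, -11.1, 0, 0.1]
  ]
}}

```text
t: 15.9
ee_pos: [0.4661, -0.1186, 0.0675]
orientation: [180.0, -0.0, -6.4]
ft_force: [1.0, -3.4, 0.4]
gripper_width: 0.0144
gripper_force: 60.0
```

```bash
python3 -c "
from h import *
eff(10)"
```

```text
eff 0.461 +- 0.054 mz 0.269 F [ 0.97 -1.85 -0.45] tcp [ 0.466  -0.119   0.0675] yaw -6.32 head-N mm [0.2 0. ] t 16.35
```

{"name": "jog_arm", "arguments": {
  "steps": [
    [0.1, -5.6, 0, 0.05],
    [0.5, -11.1, 0, 0.1],
    [0.5, -11.1, 0, 0.1]
  ]
}}

```text
t: 16.65
ee_pos: [0.4678, -0.1076, 0.0675]
orientation: [180.0, -0.0, -12.1]
ft_force: [0.4, -3.9, -0.7]
gripper_width: 0.0149
gripper_force: 60.0
```

```bash
python3 -c "
from h import *
eff(10)"
```

```text
eff 0.583 +- 0.062 mz 0.278 F [ 1.12 -3.04 -0.63] tcp [ 0.4677 -0.108   0.0675] yaw -12.05 head-N mm [0.2 0.1] t 17.1
```

{"name": "jog_arm", "arguments": {
  "steps": [
    [0.1, -5.6, 0, 0.05],
    [0.5, -11.1, 0, 0.1],
    [0.5, -11.1, 0, 0.1]
  ]
}}

```text
t: 17.4
ee_pos: [0.4706, -0.0969, 0.0675]
orientation: [180.0, -0.0, -17.8]
ft_force: [1.4, -5.1, -0.5]
gripper_width: 0.0146
gripper_force: 60.0
```

```bash
python3 -c "
from h import *
eff(12)"
```

```text
eff 0.67 +- 0.063 mz 0.331 F [ 1.65 -3.73 -0.72] tcp [ 0.4705 -0.0972  0.0675] yaw -17.79 head-N mm [0.2 0.1] t 17.95
```

{"name": "jog_arm", "arguments": {
  "steps": [
    [0.1, -3.9, 0, 0.035],
    [0.3, -7.8, 0, 0.07],
    [0.3, -7.8, 0, 0.07]
  ]
}}

```text
t: 18.25
ee_pos: [0.4732, -0.0896, 0.0675]
orientation: [180.0, -0.0, -21.9]
ft_force: [0.5, -5.7, -1.2]
gripper_width: 0.0142
gripper_force: 60.0
```

```bash
python3 -c "
from h import *
eff(12)"
```

```text
eff 0.79 +- 0.046 mz 0.344 F [ 1.33 -4.86 -0.68] tcp [ 0.4731 -0.0898  0.0675] yaw -21.79 head-N mm [0.2 0.1] t 18.8
```

{"name": "jog_arm", "arguments": {
  "steps": [
    [0.6, 11.1, 0, -0.1],
    [2.3, 22, 0, -0.2],
    [2.8, 24.2, 0, -0.22],
    [2.8, 24.2, 0, -0.22]
  ]
}}

```text
t: 19.2
ee_pos: [0.4665, -0.1131, 0.0674]
orientation: [-180.0, 0.0, -9.4]
ft_force: [0.4, 0.6, 0.6]
gripper_width: 0.0148
gripper_force: 60.0
```

```bash
python3 -c "
from h import *
eff(5)"
```

```text
eff -0.018 +- 0.028 mz -0.012 F [0.11 0.04 0.76] tcp [ 0.4666 -0.1128  0.0674] yaw -9.36 head-N mm [-0.   0.3] t 19.4
```

{"name": "jog_arm", "arguments": {
  "steps": [
    [0, 0, -4, 0],
    [0, 0, -10, 0],
    [0, 0, -18, 0],
    [0, 0, -28, 0],
    [0, 0, -42, 0],
    [0, 0, -58, 0],
    [0, 0, -66, 0],
    [0, 0, -66, 0]
  ]
}}

```text
t: 20.2
ee_pos: [0.4673, -0.1134, 0.1347]
orientation: [180.0, -0.1, -9.2]
ft_force: [-0.3, -0.3, -1.5]
gripper_width: 0.0146
gripper_force: 60.0
```

Run:
```python
from h import *
s=sense();p,d=capture("wrist");cv2.imwrite("pics/w5.png",p[...,::-1])
print(s["ee_pos"].round(4),s["orientation"].round(2),s["ft_force"].round(2));fit(s,p,d)
W=cloud("top",np.load("pics/top_d.npy"));h=cv2.cvtColor(cv2.imread("pics/top.png"),cv2.COLOR_BGR2HSV)
t=(abs(W[...,2]-.006)<.004)&(h[...,0]<20)&(h[...,1]>60)&(np.hypot(W[...,0]-.6,W[...,1]-.18)<.17)
c=cv2.minEnclosingCircle(W[t][:,:2].astype(np.float32));print("tray circle",c)
```

```text
[ 0.4673 -0.1134  0.1347] [ 1.7998e+02 -1.3000e-01 -9.2400e+00] [-0.28 -0.29 -1.47]
ring [ 0.1104 -0.0007] 4314 [0.0235 0.027  0.0307]
bolt 226 [ 0.11   -0.001   0.0694] bboxmid [ 0.1101 -0.001   0.0696] [0.0099 0.0088 0.0038]
gold 2104 [ 0.1118 -0.0012  0.079 ] bboxmid [ 0.1135 -0.0011  0.0809] [0.0361 0.043  0.0155]
0.046 368 [ 0.114  -0.0011  0.0857] [0.0351 0.043  0.0059]
0.051 986 [ 0.1134 -0.001   0.0807] [0.0355 0.0419 0.006 ]
0.056 1333 [ 0.111  -0.001   0.0759] [0.0312 0.0335 0.0055]
tray circle ((0.5901443958282471, 0.19373033940792084), 0.12286083400249481)
```

View pics/w5.png

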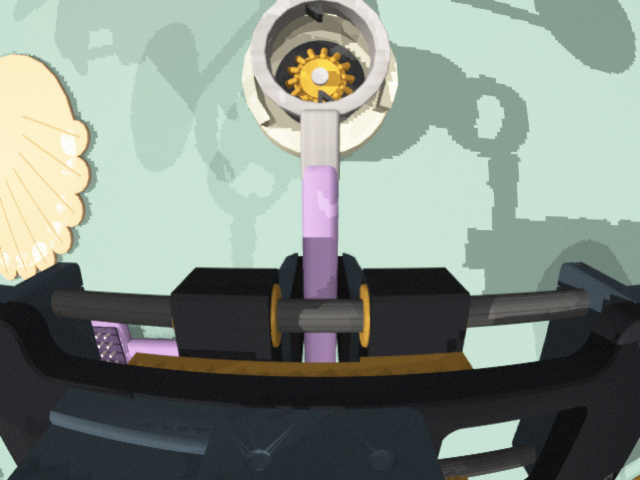

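The wrench is clear of the nut, with the ring at (320,57) and the nut below it at (320,75). I'll carry it back to where it lay on the tray.

{"name": "jog_arm", "arguments": {
  "steps": [
    [2, -12, 0, -0.03],
    [6, -35, 0, -0.08],
    [11, -62, 0, -0.14],
    [17, -92, 0, -0.21],
    [22, -122, 0, -0.28],
    [28, -152, 0, -0.35],
    [33, -182, 0, -0.42],
    [38, -212, 0, -0.49],
    [43, -242, 0, -0.56],
    [48, -266, 0, -0.61],
    [51, -282, 0, -0.64],
    [52, -289, 0, -0.65]
  ]
}}

```text
t: 21.45
ee_pos: [0.5644, 0.1652, 0.1328]
orientation: [-180.0, 0.0, 28.1]
ft_force: [-0.1, -0.3, -1.2]
gripper_width: 0.0146
gripper_force: 60.0
```

{"name": "jog_arm", "arguments": {
  "steps": [
    [0, 0, 0, 0],
    [0, 0, 20, 0],
    [0, 0, 40, 0],
    [0, 0, 60, 0],
    [0, 0, 75, 0],
    [0, 0, 85, 0],
    [0, 0, 90, 0],
    [0, 0, 90, 0],
    [0, 0, 90, 0]
  ]
}}

```text
t: 22.35
ee_pos: [0.5647, 0.1635, 0.044]
orientation: [180.0, -0.0, 28.0]
ft_force: [-0.9, -0.3, -1.8]
gripper_width: 0.0147
gripper_force: 60.0
```

Run:
```python
from h import *
s=sense();print(s["ee_pos"].round(4),s["orientation"].round(2),s["ft_force"].round(2))
```

```text
[0.5647 0.1635 0.044 ] [ 1.7999e+02 -3.0000e-02  2.7990e+01] [-0.94 -0.26 -1.76]
```

{"name": "jog_arm", "arguments": {
  "steps": [
    [0, 0, 4, 0],
    [0, 0, 8, 0],
    [0, 0, 10, 0],
    [0, 0, 10.5, 0],
    [0, 0, 10.5, 0]
  ]
}}

```text
t: 22.85
ee_pos: [0.5644, 0.1637, 0.0336]
orientation: [180.0, -0.0, 28.0]
ft_force: [-5.1, -1.7, 13.7]
gripper_width: 0.0148
gripper_force: 60.0
```

{"name": "jog_arm", "arguments": {
  "steps": [
    [0, 0, 0, 0],
    [0, 0, 0, 0],
    [0, 0, 0, 0],
    [0, 0, 0, 0],
    [0, 0, 0, 0],
    [0, 0, 0, 0],
    [0, 0, 0, 0],
    [0, 0, 0, 0]
  ],
  "claw": -1
}}

```text
t: 23.65
ee_pos: [0.5644, 0.1637, 0.0329]
orientation: [-180.0, 0.0, 28.0]
ft_force: [0.5, -1.4, 0.4]
gripper_width: 0.0756
gripper_force: 0.0
```

{"name": "jog_arm", "arguments": {
  "steps": [
    [0, 0, 0, 0],
    [0, 0, 0, 0],
    [0, 0, -10, 0],
    [0, 0, -30, 0],
    [0, 0, -60, 0],
    [0, 0, -90, 0],
    [0, 0, -100, 0],
    [0, 0, -100, 0]
  ]
}}

```text
t: 24.45
ee_pos: [0.5653, 0.1638, 0.1349]
orientation: [179.9, -0.2, 28.0]
ft_force: [0.4, 0.3, -0.5]
gripper_width: 0.0913
gripper_force: 0.0
```

Run:
```python
from h import *
s=sense();p,d=capture("wrist");cv2.imwrite("pics/w6.png",p[...,::-1])
print(s["ee_pos"].round(4),s["ft_force"].round(2),s["gripper_width"],s["t"])
T=wcloud(d,s);W=toworld(T,s);c=ring(p,W,.024,[.6635,.217]);print(c)
hsv=cv2.cvtColor(p,cv2.COLOR_RGB2HSV)
lav=(hsv[...,0]>115)&(hsv[...,0]<160)&(hsv[...,1]>50)&(abs(W[...,2]-.038)<.008)&(np.hypot(W[...,0]-.565,W[...,1]-.164)<.07)
print(W[lav].mean(0).round(4))
```

```text
[0.5653 0.1638 0.1349] [ 0.45  0.33 -0.46] 0.09131917299934521 24.45
(array([0.66234096, 0.21646239]), 2460, np.float64(0.0024603240013751975), np.float64(0.023487873736557863))
[0.5732 0.1685 0.0371]
```

View pics/w6.png

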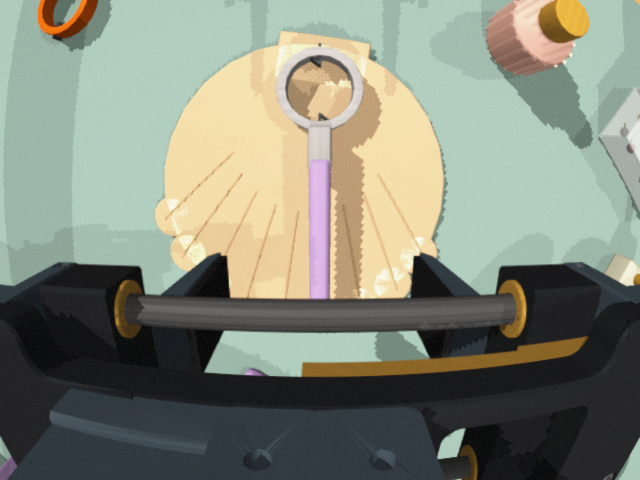

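The wrench lies flat on the tray with its ring at (319,88), released, and the perfume is undisturbed at (540,30).

```bash
python3 -c "
from station import *
print(finish_job())"
```

```text
the job is handed in; nothing more can be done
None
```

I tightened the nut with the wrench until I felt about 0.79 N m, laid the wrench flat on the tray, let go and handed the job in; it gave no verdict back.

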